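# Put the jars and sample boxes back in their colour-coded holders

## Robot

A 7-joint arm with a two-finger parallel gripper is mounted at the origin on the work surface. World frame = base frame: x ahead of the robot, y to its left, z up, the work surface at z = 0. Lengths are in m, angles in rad, forces in N, time in s.
With the tool pointing down it reaches from about 0.4 to 0.85 m from the base axis. Payload 4.5 kg.
Tool frame: the origin (TCP) lies on the front face of the gripper's body, between the roots of the fingers; the fingertips stand ahead of it and the grasp point (between the pads) lies 54 mm ahead of it (tip_reach is the z of the fingertips in the tool frame, in m); z points along the fingers, y is the line along which they close (so a half turn about z gives the same grasp; the last joint's range is limited). The gripper opens to 85 mm and grips with 20 to 120 N. Pads are 22 mm wide; open, the fingers measure 114 mm over their backs; the gripper's body (76 mm by 85 mm) begins 54 mm behind the grasp point. The pads swing forward as they close: fully open they stand 13 mm farther back than shut.
Start: joints at [-1.149, 0.689, -0.195, 1.565, 0.157, 0.902, -0.215], TCP at [0.236, 0.579, 0.304] pointing down, gripper open.
Joint ranges: [-3.01, 3.01], [-0.46, 2.08], [-1.47, 1.51], [0.13, 2.56], [-1, 4.14], [0.04, 2.09], [-2.66, 2.66]. Speed limits (rad/s): [2.57, 2.57, 3.14, 3.14, 3.14, 3.14, 3.14].

## Interface

Orientations are given as [roll, pitch, yaw] about the fixed x, y, z axes, in that order (R = Rz(yaw) Ry(pitch) Rx(roll)).
In Python, from plant import * gives the robot as it stands.
- The arm moves only by the tool carry_out, never from a script. Its arguments are lists of equal length, an entry for each row: "jaw": the opening, from -1 (shut) to 1 (fully open); "travel": the shift along the tool's x, y, z in cm, a list of three; "rotation": the turn, a rotation vector about the tool's x, y, z in rad, a list of three. A call has 1 to 20 rows; each row shifts and turns the commanded pose from where the row before left it, along the tool's axes as they then stand; what a row does not reach is not made up. A row lasts 1/10 s, in which the tool goes at most 50 mm and 8.59 degrees, less where a joint would pass 70% of its speed; a pose out of reach is approached as far as the arm can. A call with a gripper value outside its range is refused whole. The fingers move at their own pace and stop on an object; "grip_force" is the grip in N (left out, the last holds). Time passes only in rows, so rows that do not move let the fingers close. It gives the time, the measured TCP pose, the force, the opening and the grip force at its end, in the units of the state.
- get_state(): the state, without advancing time (a new reading comes with each control period).
- grab_frame(name): name is "scene" or "top" or "wrist"; returns (picture, depth): 400x640x3 uint8, red, green, blue; 400x640 float32, m along the optical axis (not along the pixel's ray), 0 where there is no reading.
- calibration(name): a dict with "fx", "fy", "cx", "cy" (pixels), "world_from_camera" (4x4, takes a point from camera to world coordinates); the wrist camera has in their place "T_tool_cam" (4x4, takes a point from camera to tool coordinates, whose origin is the TCP and whose axes are the flange's). Camera axes: x right, y up, looking along -z (the intrinsics and any distortion apply to the point x, -y, -z); pixel columns grow to the right and rows downward; lengths in m; the calibration is good to about 2 mm. A picture is of the moment at which its call begins: read the wrist's pose just before it. calibration takes no time and is no camera call.
- sign_off(): hands the job in; it is judged then, once.
The state is a dict: "time": time; "joint_positions": joint angles; "qd": joint speeds; "joint_efforts": joint torques, N m; "position": TCP position; "orientation": TCP orientation; "contact_force": force on the tool from outside, world axes, zero at the start; "wrist_torque": the same for the moment, N m; "opening": opening from 0.0 (shut) to 1.0 (fully open); "finger_force": force on a finger pad.
Only numpy, scipy, OpenCV 4.12 (cv2) and the standard library are available. Lean on these libraries where they do the work, as an engineer would, in place of code of your own. Each camera call takes 0.05 s, during which the arm holds its last target. There are 200 camera calls.

## Task

Tidy the lab bench: stand each jar in the round holder whose rim has the colour of its cap, and each sample box in the oblong holder whose rim has the colour of its lid, every one upright and flat on the holder's floor inside the rim. Carry them upright and set them down rather than dropping them, and leave the glass flask and the spray bottle standing where they are.

Things in the scene. Friction and masses are not known exactly. Their poses are not given: they have to be found in the camera images.
- red_jar_mid (a point): Loose upright round jar, white body 50 mm in diameter and 54 mm tall, then a short shoulder and a red screw cap 47 mm in diameter; 80 mm tall in all, about 0.16 kg. The point is its centre, half-way up (40 mm above its underside); z is up its axis.
- red_box_mid (a point): Loose oblong sample box, 84 mm long (its x) by 48 mm wide (its y) by 70 mm tall, white body with a red lid (the top 20 mm, fixed on), about 0.18 kg. The point is its centre, half-way up (35 mm above its underside); z is up. Both ends are alike. It can be gripped across the 48 mm only.
- red_ring_floor (a point): Low round holder with a red rim and a white floor, fixed to the bench: 82 mm outside, 70 mm inside, rim top 9 mm above the bench. The point is the centre of its floor, on which a jar stands, 3 mm above the bench; z is up.
- red_tray_floor (a point): Low oblong holder with a red rim and a white floor, fixed to the bench: 116 by 80 mm outside, 104 mm (its x) by 68 mm (its y) inside, rim top 9 mm above the bench. The point is the centre of its floor, on which a sample box stands, 3 mm above the bench; z is up. Both ends are alike.
- blue_jar_mid (a point): Loose upright round jar, white body 50 mm in diameter and 54 mm tall, then a short shoulder and a blue screw cap 47 mm in diameter; 80 mm tall in all, about 0.16 kg. The point is its centre, half-way up (40 mm above its underside); z is up its axis.
- blue_box_mid (a point): Loose oblong sample box, 84 mm long (its x) by 48 mm wide (its y) by 70 mm tall, white body with a blue lid (the top 20 mm, fixed on), about 0.18 kg. The point is its centre, half-way up (35 mm above its underside); z is up. Both ends are alike. It can be gripped across the 48 mm only.
- blue_ring_floor (a point): Low round holder with a blue rim and a white floor, fixed to the bench: 82 mm outside, 70 mm inside, rim top 9 mm above the bench. The point is the centre of its floor, on which a jar stands, 3 mm above the bench; z is up.
- blue_tray_floor (a point): Low oblong holder with a blue rim and a white floor, fixed to the bench: 116 by 80 mm outside, 104 mm (its x) by 68 mm (its y) inside, rim top 9 mm above the bench. The point is the centre of its floor, on which a sample box stands, 3 mm above the bench; z is up. Both ends are alike.
- flask_mid (a point): Bystander: small green glass conical flask, upright and loose, base 42 mm in diameter, 70 mm tall, standing among the things. The point is on its axis, 35 mm above its underside.
- spray_mid (a point): Bystander: white spray bottle with a black trigger head, upright and loose, 70 mm in diameter, 200 mm tall, to the left of the work. The point is on its axis, 75 mm above its underside.

How it is judged:
At the end, for the whole second after the job is handed in: Each jar within 12 mm and each box within 15 mm (level) of the centre of the holder of its shape and colour, height within 4 mm of standing on its floor, upright within 0.08 rad, at rest, released; flask and spray bottle within 20 mm of their start and upright within 0.1 rad (horizontal distance between red_jar_mid and red_ring_floor below 0.012 m and z of red_jar_mid in the frame of red_ring_floor between 0.036 and 0.044 m and angle between each of red_jar_mid, red_box_mid, blue_jar_mid, blue_box_mid's own z axis and vertical below 0.08 rad and linear speed of each of red_jar, red_box, blue_jar, blue_box below 0.02 m/s and angular speed of each of red_jar, red_box, blue_jar, blue_box below 0.2 rad/s and horizontal distance between red_box_mid and red_tray_floor below 0.015 m and z of red_box_mid in the frame of red_tray_floor between 0.031 and 0.039 m and horizontal distance between blue_jar_mid and blue_ring_floor below 0.012 m and z of blue_jar_mid in the frame of blue_ring_floor between 0.036 and 0.044 m and horizontal distance between blue_box_mid and blue_tray_floor below 0.015 m and z of blue_box_mid in the frame of blue_tray_floor between 0.031 and 0.039 m and distance of each of flask_mid, spray_mid from where it was at the start of the episode below 0.02 m and angle between each of flask_mid, spray_mid's own z axis and vertical below 0.1 rad); the robot touches nothing.
It fails at once if a jar or box is let go of in the air, more than 30 mm above where it could stand ((height (world z) of red_jar_mid above 0.073 m and contact force between red_jar and the fingers below 0.01 N) or (height (world z) of red_box_mid above 0.068 m and contact force between red_box and the fingers below 0.01 N) or (height (world z) of blue_jar_mid above 0.073 m and contact force between blue_jar and the fingers below 0.01 N) or (height (world z) of blue_box_mid above 0.068 m and contact force between blue_box and the fingers below 0.01 N)).
It fails at once if a jar or box is tipped more than 35 degrees (angle between any of red_jar_mid, red_box_mid, blue_jar_mid, blue_box_mid's own z axis and vertical above 0.61 rad).
It fails at once if the glass flask is pushed more than 20 mm or knocked over (distance of flask_mid from where it was at the start of the episode above 0.02 m or angle between flask_mid's own z axis and vertical above 0.35 rad).
It fails at once if the spray bottle is pushed more than 20 mm or knocked over (distance of spray_mid from where it was at the start of the episode above 0.02 m or angle between spray_mid's own z axis and vertical above 0.35 rad).
It also fails if it takes over 104 s, if anything falls off the work surface, if the arm or the gripper's body presses on something with over 40 N, if the wrist force passes 120 N, or if a joint passes its speed limit or range.

## Working session

There is one attempt and no reset: what is moved stays moved. The work goes in short steps, Python scripts to look and compute and a tool call to move; the robot and the scene stay as the last step left them, time stands still between calls to the robot, and variables do not carry over. Pictures are saved under pics/ and viewed, at most 14 in all, crops included, and the job is handed in when it is done.

Besides the shell and the picture viewer there is one more tool, called after "Emit:" as name(argument=value, ...), one argument or row to a line, values as JSON. carry_out: Moves the arm, as the interface text tells. Its arguments: {"type":"object","properties":{"jaw":{"type":"array"},"travel":{"type":"array"},"rotation":{"type":"array"},"grip_force":{"type":"number"}},"required":["jaw","travel","rotation"]}

```bash
mkdir -p pics; ls
python3 - <<'E'
from plant import *
import cv2, numpy as np
s=get_state();print(s)
for n in ("top","scene"):
    p,d=grab_frame(n);cv2.imwrite(f"pics/{n}0.png",p[:,:,::-1]);np.save(f"{n}0.npy",d);c=calibration(n);print(n,c)
print(calibration("wrist"))
E
```

```text
pics
{'time': 0.0, 'joint_positions': array([-1.14920199,  0.68999621, -0.19452032,  1.56633652,  0.15729143,
        0.90249066, -0.21509047]), 'qd': array([-0.00193721, -0.00062055,  0.00061957,  0.00045974, -0.00026079,
       -0.0007827 ,  0.00152208]), 'joint_efforts': array([ 1.97427482e-05, -5.39619827e+01, -1.26626763e+00, -1.58537632e+01,
        9.12702119e-03,  9.58636694e-03, -1.38018279e-05]), 'position': array([0.23618224, 0.57810496, 0.30307845]), 'orientation': array([-3.13975696e+00,  1.20260916e-04,  2.75389100e+00]), 'contact_force': array([ 0.08986422, -0.81707445, -1.10045749]), 'wrist_torque': array([ 0.04295885, -0.00721977,  0.03145999]), 'finger_force': 0.0, 'opening': 1.0002862128808536}
top {'fx': 518.1667686141551, 'fy': 518.1667686141551, 'cx': 323.7850299218542, 'cy': 205.842433717039, 'world_from_camera': array([[-0.02885211,  0.99298868, -0.11463438,  0.37105202],
       [-0.99953852, -0.02975076, -0.00613573,  0.08976863],
       [-0.00950317,  0.11440445,  0.9933888 ,  1.58763898],
       [ 0.        ,  0.        ,  0.        ,  1.        ]])}
scene {'fx': 495.8687823982602, 'fy': 495.8687823982602, 'cx': 322.2643373768267, 'cy': 200.6107613982337, 'world_from_camera': array([[ 0.80989078, -0.39768239,  0.43119096,  1.04906727],
       [ 0.58651468,  0.5600466 , -0.5851054 , -0.60438747],
       [-0.00880092,  0.7267713 ,  0.68682314,  0.92089696],
       [ 0.        ,  0.        ,  0.        ,  1.        ]])}
{'fx': 299.72410646516647, 'fy': 299.72410646516647, 'cx': 316.48879649024667, 'cy': 199.40567360952906, 'T_tool_cam': array([[ 4.82733285e-04,  9.65790721e-01,  2.59322288e-01,
         6.62955470e-02],
       [ 9.99999759e-01, -3.36810843e-04, -6.07137872e-04,
         3.41774500e-04],
       [-4.99025565e-04,  2.59322519e-01, -9.65790651e-01,
        -6.96124559e-02],
       [ 0.00000000e+00,  0.00000000e+00,  0.00000000e+00,
         1.00000000e+00]])}
```

View pics/top0.png

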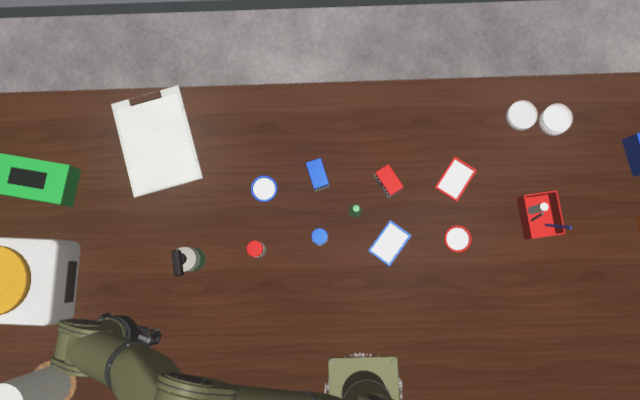

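View pics/scene0.png

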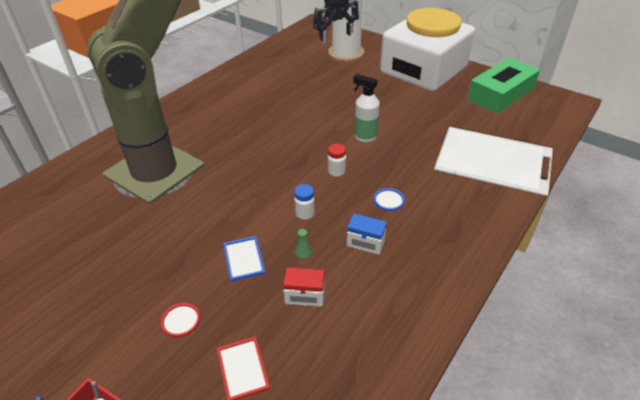

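The top view shows the red jar (256,249), blue jar (320,237), blue ring (264,189), blue box (317,174), red box (389,181), red tray (456,178), blue tray (390,243), red ring (457,239), flask (356,210) and spray bottle (187,260). The scene view agrees.

```bash
cat > h.py <<'E'
import cv2, numpy as np
def ray(c,u,v,z,T=None):
    T=c["world_from_camera"] if T is None else T
    u=np.asarray(u,float);v=np.asarray(v,float)
    d=np.stack([(u-c["cx"])/c["fx"],-(v-c["cy"])/c["fy"],-np.ones_like(u)],-1)@T[:3,:3].T
    o=T[:3,3];return o+d*((z-o[2])/d[...,2])[...,None]
def pts(c,u,v,dep,T=None):
    T=c["world_from_camera"] if T is None else T
    k=np.stack([(u-c["cx"])/c["fx"]*dep,-(v-c["cy"])/c["fy"]*dep,-dep],-1)
    return k@T[:3,:3].T+T[:3,3]
def mask(p,col):
    h=cv2.cvtColor(p,cv2.COLOR_RGB2HSV)
    if col=="red": return cv2.inRange(h,(0,140,70),(6,255,255))|cv2.inRange(h,(174,140,70),(180,255,255))
    if col=="blue": return cv2.inRange(h,(100,120,70),(125,255,255))
    return cv2.inRange(h,(45,60,30),(85,255,255))
E
cat > m.py <<'E'
from plant import *
from h import *
import sys
p,d=grab_frame("top");c=calibration("top")
for col in ("red","blue","green"):
    n,l,st,_=cv2.connectedComponentsWithStats(mask(p,col))
    for i in range(1,n):
        x,y,w,h,a=st[i]
        if a<(12 if col=="green" else 60) or not(150<x<500 and 140<y<290):continue
        v,u=np.nonzero(l==i);dep=d[v,u];P=pts(c,u,v,dep);zt=np.percentile(P[:,2],80)
        rim=zt<0.02
        z=0.009 if rim else (0.08 if w<22 and h<22 else 0.07)
        if col=="green": z=.07
        k=P[:,2]>zt-0.008 if not rim else P[:,2]>-1
        if rim:
            cn,_=cv2.findContours((l==i).astype(np.uint8),cv2.RETR_EXTERNAL,cv2.CHAIN_APPROX_NONE);q=cn[0][:,0];u,v=q[:,0],q[:,1]
        else: u,v=u[k],v[k]
        Q=ray(c,u,v,z)[:,:2].astype(np.float32)
        r=cv2.minAreaRect(Q);b=cv2.boxPoints(r);e=[b[1]-b[0],b[2]-b[1]];e=e[np.argmax([np.hypot(*t) for t in e])]
        print(col,(x,y,w,h),"zt %.3f"%zt,"ctr",np.round(r[0],4),"mean",np.round(Q.mean(0),4),"size",np.round(r[1],3),"longaxis yaw %.3f"%(np.arctan2(e[1],e[0])%np.pi))
E
python3 m.py
```

```text
red (np.int32(435), np.int32(156), np.int32(42), np.int32(46)) zt 0.012 ctr [ 0.6261 -0.308 ] mean [ 0.6259 -0.308 ] size [0.083 0.12 ] longaxis yaw 2.533
red (np.int32(375), np.int32(164), np.int32(29), np.int32(31)) zt 0.073 ctr [ 0.6202 -0.0954] mean [ 0.6204 -0.0958] size [0.084 0.048] longaxis yaw 0.541
red (np.int32(444), np.int32(225), np.int32(28), np.int32(28)) zt 0.011 ctr [ 0.4414 -0.3036] mean [ 0.4417 -0.3033] size [0.082 0.082] longaxis yaw 3.086
red (np.int32(246), np.int32(240), np.int32(17), np.int32(18)) zt 0.083 ctr [0.4279 0.3053] mean [0.4282 0.3051] size [0.046 0.045] longaxis yaw 0.765
blue (np.int32(306), np.int32(158), np.int32(23), np.int32(31)) zt 0.073 ctr [0.6453 0.1175] mean [0.6457 0.1176] size [0.083 0.047] longaxis yaw 0.288
blue (np.int32(251), np.int32(176), np.int32(26), np.int32(26)) zt 0.012 ctr [0.6127 0.2838] mean [0.6129 0.2837] size [0.077 0.078] longaxis yaw 3.112
blue (np.int32(369), np.int32(221), np.int32(42), np.int32(45)) zt 0.012 ctr [ 0.4351 -0.096 ] mean [ 0.4347 -0.0959] size [0.079 0.115] longaxis yaw 2.478
blue (np.int32(311), np.int32(228), np.int32(16), np.int32(16)) zt 0.084 ctr [0.4587 0.117 ] mean [0.4577 0.1155] size [0.044 0.044] longaxis yaw 3.112
green (np.int32(349), np.int32(204), np.int32(13), np.int32(13)) zt 0.069 ctr [0.537  0.0059] mean [0.5375 0.0065] size [0.019 0.019] longaxis yaw 2.327
green (np.int32(193), np.int32(249), np.int32(12), np.int32(22)) zt 0.059 ctr [0.4004 0.4692] mean [0.4001 0.4667] size [0.015 0.058] longaxis yaw 3.040
```

Every measured size and height matches the given sizes. Next I go above the red jar.

Emit:
carry_out(
  jaw=[1, 1, 1, 1, 1, 1, 1, 1, 1, 1, 1, 1, 1, 1, 1],
  travel=[
    [-2.81, -1.8, 0],
    [-2.81, -1.8, 0],
    [-2.81, -1.8, 0],
    [-2.81, -1.8, 0],
    [-2.81, -1.8, 0],
    [-2.81, -1.8, 0],
    [-2.81, -1.8, 0],
    [-2.81, -1.8, 0],
    [-2.81, -1.8, 0],
    [-2.81, -1.8, 0],
    [0, 0, 2],
    [0, 0, 2],
    [0, 0, 2],
    [0, 0, 0],
    [0, 0, 0],
  ],
  rotation=[
    [0, 0, 0],
    [0, 0, 0],
    [0, 0, 0],
    [0, 0, 0],
    [0, 0, 0],
    [0, 0, 0],
    [0, 0, 0],
    [0, 0, 0],
    [0, 0, 0],
    [0, 0, 0],
    [0, 0, -0.129],
    [0, 0, -0.129],
    [0, 0, -0.13],
    [0, 0, 0],
    [0, 0, 0],
  ],
  grip_force=40,
)

```text
time: 1.65
position: [0.4284, 0.3057, 0.244]
orientation: [-3.141, -0.001, 3.139]
contact_force: [-0.1, -0.2, 1.1]
opening: 1.002
finger_force: 0.0
```

```bash
cat > w.py <<'E'
# w.py colour z [tx ty yaw]: blobs seen by wrist at plane z
from plant import *
from h import *
from scipy.spatial.transform import Rotation as R
import sys
def tool(s):
    T=np.eye(4);T[:3,:3]=R.from_euler("xyz",s["orientation"]).as_matrix();T[:3,3]=s["position"];return T
def look(col,z,save=None):
    s=get_state();c=calibration("wrist");p,d=grab_frame("wrist");T=tool(s)@c["T_tool_cam"]
    if save: cv2.imwrite(save,p[:,:,::-1])
    print("tcp",np.round(s["position"],4),np.round(s["orientation"],3),"q7 %.2f"%s["joint_positions"][6],"t %.1f"%s["time"])
    n,l,st,_=cv2.connectedComponentsWithStats(mask(p,col))
    for i in range(1,n):
        x,y,w,h,a=st[i]
        if a<400: continue
        v,u=np.nonzero(l==i);dep=d[v,u];P=pts(c,u,v,dep,T)
        if z>.02:
            k=(P[:,2]>z-.006)&(dep>0);u,v=u[k],v[k]
            if len(u)<100: continue
        Q=ray(c,u,v,z,T)[:,:2].astype(np.float32);r=cv2.minAreaRect(Q)
        b=cv2.boxPoints(r);e=[b[1]-b[0],b[2]-b[1]];e=e[np.argmax([np.hypot(*t) for t in e])]
        print(col,st[i][:4],"z80 %.3f"%np.percentile(P[:,2],80),"ctr",np.round(r[0],4),"size",np.round(r[1],3),"yaw %.3f"%(np.arctan2(e[1],e[0])%np.pi))
if __name__=="__main__":
    a=sys.argv;look(a[1],float(a[2]),a[3] if len(a)>3 else None)
E
python3 w.py red 0.08 pics/w1.png
```

```text
tcp [0.4284 0.3057 0.244 ] [-3.141e+00 -1.000e-03  3.139e+00] q7 0.53 t 1.6
red [287 174  61  59] z80 0.080 ctr [0.4285 0.3068] size [0.047 0.047] yaw 1.568
```

The wrist view confirms the jar position, with the cap at 47 mm. I'll descend and grip.

Emit:
carry_out(
  jaw=[1, 1, 1, 1, 1, 1, 1, 1, 1, -1, -1, -1, -1, -1, -1, -1, -1, -1, -1],
  travel=[
    [0, 0.1, 1.9],
    [0, 0, 1.9],
    [0, 0, 1.9],
    [0, 0, 1.9],
    [0, 0, 1.9],
    [0, 0, 1.9],
    [0, 0, 1.9],
    [0, 0, 1.9],
    [0, 0, 0],
    [0, 0, 0],
    [0, 0, 0],
    [0, 0, 0],
    [0, 0, 0],
    [0, 0, 0],
    [0, 0, 0],
    [0, 0, 0],
    [0, 0, 0],
    [0, 0, 0],
    [0, 0, 0],
  ],
  rotation=[
    [0, 0, 0],
    [0, 0, 0],
    [0, 0, 0],
    [0, 0, 0],
    [0, 0, 0],
    [0, 0, 0],
    [0, 0, 0],
    [0, 0, 0],
    [0, 0, 0],
    [0, 0, 0],
    [0, 0, 0],
    [0, 0, 0],
    [0, 0, 0],
    [0, 0, 0],
    [0, 0, 0],
    [0, 0, 0],
    [0, 0, 0],
    [0, 0, 0],
    [0, 0, 0],
  ],
)

```text
time: 3.6
position: [0.429, 0.307, 0.0935]
orientation: [3.14, 0.002, 3.141]
contact_force: [-0.9, -0.9, 5.8]
opening: 0.57
finger_force: 39.6
```

Emit:
carry_out(
  jaw=[-1, -1, -1, -1, -1, -1, -1, -1, -1, -1, -1, -1, -1, -1, -1, -1, -1, -1, -1, -1],
  travel=[
    [0, 0, -1],
    [0, 0, -2],
    [0, 0, -2],
    [0, 0, -2],
    [0, 0, -2],
    [0, 0, -2],
    [0, 0, -2],
    [0, 0, -1],
    [0, -1.5, 0],
    [0, -2.5, 0],
    [0, -2.5, 0],
    [0, -2.5, 0],
    [0, -2.5, 0],
    [0, -2.5, 0],
    [0, -2.5, 0],
    [0, -2.5, 0],
    [0, -2.5, 0],
    [0, -2.5, 0],
    [0, -2.5, 0],
    [0, -2.5, 0],
  ],
  rotation=[
    [0, 0, 0],
    [0, 0, 0],
    [0, 0, 0],
    [0, 0, 0],
    [0, 0, 0],
    [0, 0, 0],
    [0, 0, 0],
    [0, 0, 0],
    [0, 0, 0],
    [0, 0, 0],
    [0, 0, 0],
    [0, 0, 0],
    [0, 0, 0],
    [0, 0, 0],
    [0, 0, 0],
    [0, 0, 0],
    [0, 0, 0],
    [0, 0, 0],
    [0, 0, 0],
    [0, 0, 0],
  ],
)

```text
time: 5.6
position: [0.4271, 0.0145, 0.2312]
orientation: [-3.141, -0.003, 3.141]
contact_force: [-0.2, -0.3, -0.9]
opening: 0.571
finger_force: 40.5
```

```bash
python3 -c "
from plant import *
s=get_state();print(s['joint_positions'].round(2),s['position'],s['opening'])"
```

```text
[ 0.07  0.59 -0.33  2.21  0.48  0.41  0.92] [0.42705394 0.0144721  0.23121001] 0.5711358521851607
```

Emit:
carry_out(
  jaw=[-1, -1, -1, -1, -1, -1, -1, -1, -1, -1, -1, -1, -1, -1, -1, -1],
  travel=[
    [-0.1, -2.4, 0],
    [-0.1, -2.4, 0],
    [-0.1, -2.4, 0],
    [-0.1, -2.4, 0],
    [-0.1, -2.4, 0],
    [-0.1, -2.4, 0],
    [-0.1, -2.4, 0],
    [-0.1, -2.4, 0],
    [-0.1, -2.4, 0],
    [-0.1, -2.4, 0],
    [-0.1, -2.4, 0],
    [-0.1, -2.4, 0],
    [-0.1, -1.5, 0],
    [0, 0, 0],
    [0, 0, 0],
    [0, 0, 0],
  ],
  rotation=[
    [0, 0, 0],
    [0, 0, 0],
    [0, 0, 0],
    [0, 0, 0],
    [0, 0, 0],
    [0, 0, 0],
    [0, 0, 0],
    [0, 0, 0],
    [0, 0, 0],
    [0, 0, 0],
    [0, 0, 0],
    [0, 0, 0],
    [0, 0, 0],
    [0, 0, 0],
    [0, 0, 0],
    [0, 0, 0],
  ],
)

```text
time: 7.2
position: [0.441, -0.285, 0.2315]
orientation: [3.14, -0.001, -3.14]
contact_force: [0.1, -0.7, -1.6]
opening: 0.573
finger_force: 40.5
```

```bash
python3 w.py red 0.009 pics/w2.png; python3 -c "
from plant import *
s=get_state();print(s['joint_positions'].round(2),s['position'],s['opening'])"
```

```text
tcp [ 0.441  -0.285   0.2315] [ 3.14e+00 -1.00e-03 -3.14e+00] q7 1.55 t 7.2
red [258 149  83  73] z80 0.009 ctr [ 0.435  -0.3044] size [0.064 0.082] yaw 1.897
red [  0 181 134 158] z80 0.052 ctr [ 0.5264 -0.5726] size [0.168 0.169] yaw 1.681
red [249 242 136  94] z80 0.218 ctr [ 0.5568 -0.2836] size [0.115 0.149] yaw 1.572
[ 0.77  0.7  -0.47  1.93  0.51  0.63  1.55] [ 0.4412154  -0.28496673  0.23166874] 0.5709053582502062
```

View pics/w2.png

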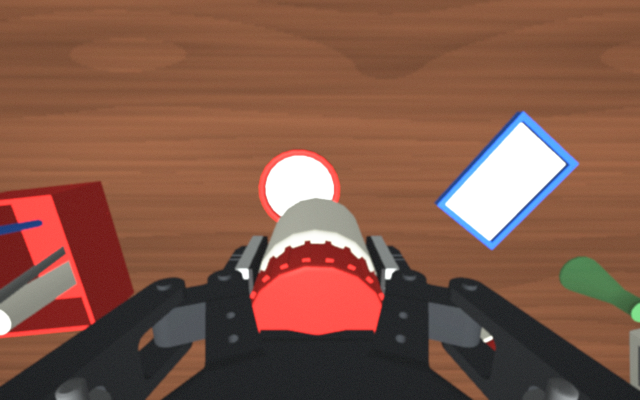

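The jar is held upright. The red ring is at pixel (299,187), at y = -0.304, which matches the top view. I'll descend.

Emit:
carry_out(
  jaw=[-1, -1, -1, -1, -1, -1, -1, -1, -1, -1, -1, -1, -1],
  travel=[
    [0, -1, 0],
    [0, -0.9, 0],
    [0, 0, 1.6],
    [0, 0, 1.6],
    [0, 0, 1.6],
    [0, 0, 1.6],
    [0, 0, 1.6],
    [0, 0, 1.6],
    [0, 0, 1.6],
    [0, 0, 1],
    [0, 0, 0.8],
    [0, 0, 0],
    [0, 0, 0],
  ],
  rotation=[
    [0, 0, 0],
    [0, 0, 0],
    [0, 0, 0],
    [0, 0, 0],
    [0, 0, 0],
    [0, 0, 0],
    [0, 0, 0],
    [0, 0, 0],
    [0, 0, 0],
    [0, 0, 0],
    [0, 0, 0],
    [0, 0, 0],
    [0, 0, 0],
  ],
)

```text
time: 8.55
position: [0.4418, -0.3055, 0.1021]
orientation: [-3.141, 0.0, -3.141]
contact_force: [-0.3, 0.3, -1.2]
opening: 0.575
finger_force: 40.5
```

Emit:
carry_out(
  jaw=[-1, -1, -1, -1, -1],
  travel=[
    [0, 0.1, 0.3],
    [0, 0, 0.2],
    [0, 0, 0],
    [0, 0, 0],
    [0, 0, 0],
  ],
  rotation=[
    [0, 0, 0],
    [0, 0, 0],
    [0, 0, 0],
    [0, 0, 0],
    [0, 0, 0],
  ],
)

```text
time: 9.05
position: [0.4416, -0.3043, 0.097]
orientation: [-3.142, 0.0, -3.141]
contact_force: [-0.5, 0.5, -1.8]
opening: 0.572
finger_force: 40.5
```

Emit:
carry_out(
  jaw=[-1, 1, 1, 1, 1, 1, 1, 1, 1, 1, 1, 1, 1, 1, 1, 1],
  travel=[
    [0, 0, 0.05],
    [0, 0, 0],
    [0, 0, 0],
    [0, 0, 0],
    [0, 0, 0],
    [0, 0, 0],
    [0, 0, 0],
    [0, 0, 0],
    [0, 0, -1],
    [0, 0, -2],
    [0, 0, -2],
    [0, 0, -3],
    [0, 0, -3],
    [0, 0, -3],
    [0, 0, 0],
    [0, 0, 0],
  ],
  rotation=[
    [0, 0, 0],
    [0, 0, 0],
    [0, 0, 0],
    [0, 0, 0],
    [0, 0, 0],
    [0, 0, 0],
    [0, 0, 0],
    [0, 0, 0],
    [0, 0, 0],
    [0, 0, 0],
    [0, 0, 0],
    [0, 0, 0],
    [0, 0, 0],
    [0, 0, 0],
    [0, 0, 0],
    [0, 0, 0],
  ],
)

```text
time: 10.65
position: [0.4415, -0.3045, 0.2373]
orientation: [-3.141, 0.001, 3.142]
contact_force: [0.2, -0.8, -1.3]
opening: 0.997
finger_force: 0.0
```

```bash
python3 w.py red 0.083
```

```text
tcp [ 0.4415 -0.3045  0.2373] [-3.141e+00  1.000e-03  3.142e+00] q7 1.59 t 10.7
red [279 147  81  89] z80 0.083 ctr [ 0.4409 -0.3035] size [0.047 0.047] yaw 0.001
```

The red jar is seated at (0.441, -0.3035), cap height 0.083. The blue jar is next.

Emit:
carry_out(
  jaw=[1, 1, 1, 1, 1, 1, 1, 1, 1, 1, 1, 1, 1, 1, 1, 1],
  travel=[
    [-0.1, 2, 0],
    [-0.1, 3, 0],
    [-0.1, 3, 0],
    [-0.1, 3, 0],
    [-0.1, 3, 0],
    [-0.1, 3, 0],
    [-0.1, 3, 0],
    [-0.1, 3, 0],
    [-0.1, 3, 0],
    [-0.1, 3, 0],
    [-0.1, 3, 0],
    [-0.1, 3, 0],
    [-0.1, 3, 0],
    [-0.1, 3, 0],
    [-0.1, 1, 0],
    [0, 0, 0],
  ],
  rotation=[
    [0, 0, 0],
    [0, 0, 0],
    [0, 0, 0],
    [0, 0, 0],
    [0, 0, 0],
    [0, 0, 0],
    [0, 0, 0],
    [0, 0, 0],
    [0, 0, 0],
    [0, 0, 0],
    [0, 0, 0],
    [0, 0, 0],
    [0, 0, 0],
    [0, 0, 0],
    [0, 0, 0],
    [0, 0, 0],
  ],
)

```text
time: 12.3
position: [0.4561, 0.117, 0.2358]
orientation: [3.141, -0.001, -3.138]
contact_force: [0.1, -0.8, 1.1]
opening: 0.998
finger_force: 0.0
```

```bash
python3 w.py blue 0.08
```

```text
tcp [0.4561 0.117  0.2358] [ 3.141e+00 -1.000e-03 -3.138e+00] q7 0.77 t 12.3
```

```bash
python3 w.py blue 0.075 pics/w3.png; python3 -c "
import cv2
p=cv2.imread('pics/w3.png');h=cv2.cvtColor(p,cv2.COLOR_BGR2HSV);print(h[195:225:10,290:340:10])"
```

```text
tcp [0.4559 0.1151 0.2357] [-3.140e+00 -2.000e-03 -3.141e+00] q7 0.77 t 12.3
[[[ 10 110 190]
  [ 92  87 255]
  [ 92  90 255]
  [ 92  95 255]
  [ 93 102 255]]

 [[110 147 255]
  [ 93 100 255]
  [ 93 100 255]
  [ 93 104 255]
  [ 94 112 255]]

 [[109 123 255]
  [ 94 112 255]
  [ 94 110 255]
  [ 94 113 255]
  [ 94 117 255]]]
```

View pics/w3.png

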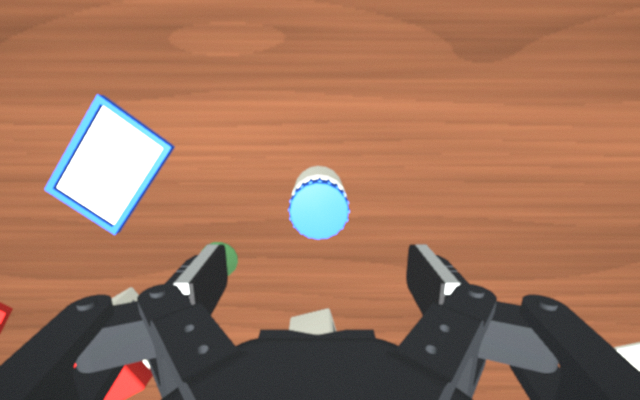

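The blue cap is at (319,210). The picture is overexposed, so I'll widen the blue mask.

```bash
sed -i 's/(100,120,70),(125,255,255)/(85,70,70),(125,255,255)/' h.py; python3 w.py blue 0.08
```

```text
tcp [0.456  0.1141 0.2358] [-3.140e+00 -2.000e-03  3.141e+00] q7 0.77 t 12.4
blue [290 178  61  62] z80 0.080 ctr [0.4591 0.1173] size [0.047 0.047] yaw 0.790
```

Emit:
carry_out(
  jaw=[1, 1, 1, 1, 1, 1, 1, 1, 1, 1, -1, -1, -1, -1, -1, -1, -1, -1, -1],
  travel=[
    [-0.3, 0.3, 0],
    [0, 0, 1.8],
    [0, 0, 1.8],
    [0, 0, 1.8],
    [0, 0, 1.8],
    [0, 0, 1.8],
    [0, 0, 1.8],
    [0, 0, 1.8],
    [0, 0, 1.7],
    [0, 0, 0],
    [0, 0, 0],
    [0, 0, 0],
    [0, 0, 0],
    [0, 0, 0],
    [0, 0, 0],
    [0, 0, 0],
    [0, 0, 0],
    [0, 0, 0],
    [0, 0, 0],
  ],
  rotation=[
    [0, 0, 0],
    [0, 0, 0],
    [0, 0, 0],
    [0, 0, 0],
    [0, 0, 0],
    [0, 0, 0],
    [0, 0, 0],
    [0, 0, 0],
    [0, 0, 0],
    [0, 0, 0],
    [0, 0, 0],
    [0, 0, 0],
    [0, 0, 0],
    [0, 0, 0],
    [0, 0, 0],
    [0, 0, 0],
    [0, 0, 0],
    [0, 0, 0],
    [0, 0, 0],
  ],
)

```text
time: 14.35
position: [0.4599, 0.1184, 0.0945]
orientation: [3.142, 0.002, 3.141]
contact_force: [0.3, -0.4, 6.4]
opening: 0.57
finger_force: 41.5
```

Emit:
carry_out(
  jaw=[-1, -1, -1, -1, -1, -1, -1, -1, -1, -1, -1, -1, -1, -1, -1, -1, -1, -1, -1],
  travel=[
    [0, 0, -1],
    [0, 0, -2],
    [0, 0, -2],
    [0, 0, -2],
    [0, 0, -2],
    [0, 0, -2],
    [0, 0, -1.5],
    [0, 0, -1],
    [-1, 1.1, 0],
    [-1.9, 2.05, 0],
    [-1.9, 2.05, 0],
    [-1.9, 2.05, 0],
    [-1.9, 2.05, 0],
    [-1.9, 2.05, 0],
    [-1.9, 2.05, 0],
    [-1.9, 2.05, 0],
    [-1, 1.1, 0],
    [0, 0, 0],
    [0, 0, 0],
  ],
  rotation=[
    [0, 0, 0],
    [0, 0, 0],
    [0, 0, 0],
    [0, 0, 0],
    [0, 0, 0],
    [0, 0, 0],
    [0, 0, 0],
    [0, 0, 0],
    [0, 0, 0],
    [0, 0, 0],
    [0, 0, 0],
    [0, 0, 0],
    [0, 0, 0],
    [0, 0, 0],
    [0, 0, 0],
    [0, 0, 0],
    [0, 0, 0],
    [0, 0, 0],
    [0, 0, 0],
  ],
)

```text
time: 16.25
position: [0.6117, 0.2836, 0.228]
orientation: [-3.14, -0.002, -3.141]
contact_force: [-0.4, 0.3, -0.3]
opening: 0.571
finger_force: 41.6
```

```bash
python3 w.py blue 0.009
```

```text
tcp [0.6117 0.2836 0.228 ] [-3.140e+00 -2.000e-03 -3.141e+00] q7 0.76 t 16.2
blue [277 152  83  62] z80 0.009 ctr [0.6058 0.2861] size [0.082 0.06 ] yaw 1.542
blue [ 69 190 102 107] z80 0.070 ctr [0.6716 0.0858] size [0.107 0.081] yaw 0.277
blue [250 238 134  98] z80 0.213 ctr [0.723  0.2843] size [0.118 0.145] yaw 1.588
```

Emit:
carry_out(
  jaw=[-1, -1, -1, -1, -1, -1, -1, -1, -1, -1, -1, -1],
  travel=[
    [-0.35, 0.2, 0],
    [0, 0, 1.6],
    [0, 0, 1.6],
    [0, 0, 1.6],
    [0, 0, 1.6],
    [0, 0, 1.6],
    [0, 0, 1.6],
    [0, 0, 1.4],
    [0, 0, 1],
    [0, 0, 0.5],
    [0, 0, 0],
    [0, 0, 0],
  ],
  rotation=[
    [0, 0, 0],
    [0, 0, 0],
    [0, 0, 0],
    [0, 0, 0],
    [0, 0, 0],
    [0, 0, 0],
    [0, 0, 0],
    [0, 0, 0],
    [0, 0, 0],
    [0, 0, 0],
    [0, 0, 0],
    [0, 0, 0],
  ],
)

```text
time: 17.5
position: [0.6163, 0.2865, 0.1039]
orientation: [3.141, 0.001, -3.141]
contact_force: [0.4, -0.1, -0.7]
opening: 0.572
finger_force: 41.6
```

Emit:
carry_out(
  jaw=[-1, -1, -1, -1, -1],
  travel=[
    [0, 0, 0.3],
    [0, 0, 0.25],
    [0, 0, 0.1],
    [0, 0, 0],
    [0, 0, 0],
  ],
  rotation=[
    [0, 0, 0],
    [0, 0, 0],
    [0, 0, 0],
    [0, 0, 0],
    [0, 0, 0],
  ],
)

```text
time: 18.0
position: [0.616, 0.2863, 0.0976]
orientation: [3.141, 0.001, -3.141]
contact_force: [-1.8, -1.3, 5.3]
opening: 0.568
finger_force: 42.1
```

Emit:
carry_out(
  jaw=[1, 1, 1, 1, 1, 1, 1, 1, 1, 1, 1, 1, 1, 1, 1],
  travel=[
    [0, 0, 0],
    [0, 0, 0],
    [0, 0, 0],
    [0, 0, 0],
    [0, 0, 0],
    [0, 0, 0],
    [0, 0, 0],
    [0, 0, -1],
    [0, 0, -2],
    [0, 0, -2],
    [0, 0, -3],
    [0, 0, -3],
    [0, 0, -3],
    [0, 0, 0],
    [0, 0, 0],
  ],
  rotation=[
    [0, 0, 0],
    [0, 0, 0],
    [0, 0, 0],
    [0, 0, 0],
    [0, 0, 0],
    [0, 0, 0],
    [0, 0, 0],
    [0, 0, 0],
    [0, 0, 0],
    [0, 0, 0],
    [0, 0, 0],
    [0, 0, 0],
    [0, 0, 0],
    [0, 0, 0],
    [0, 0, 0],
  ],
)

```text
time: 19.5
position: [0.6162, 0.2864, 0.2383]
orientation: [3.141, 0.002, -3.141]
contact_force: [0.0, 0.0, -1.0]
opening: 1.0
finger_force: 0.0
```

```bash
python3 w.py blue 0.083 pics/w4.png; sed 's/(0.083)/x/' w.py >/dev/null
python3 - <<'E'
from w import *
look("blue",0.009); look("blue",0.07)
E
```

```text
tcp [0.6162 0.2864 0.2383] [ 3.141e+00  2.000e-03 -3.141e+00] q7 0.76 t 19.5
blue [275 145  81  89] z80 0.083 ctr [0.6152 0.2868] size [0.047 0.047] yaw 2.355
tcp [0.6156 0.286  0.237 ] [-3.141 -0.    -3.141] q7 0.76 t 19.6
blue [276 146  80  90] z80 0.083 ctr [0.6206 0.288 ] size [0.092 0.081] yaw 0.512
blue [ 73 183  99 104] z80 0.070 ctr [0.6697 0.0864] size [0.105 0.08 ] yaw 0.276
tcp [0.6154 0.2858 0.2362] [-3.141e+00 -1.000e-03 -3.141e+00] q7 0.76 t 19.6
blue [276 147  81  90] z80 0.083 ctr [0.6178 0.2873] size [0.051 0.05 ] yaw 0.001
blue [ 73 183  99 105] z80 0.070 ctr [0.6467 0.1217] size [0.083 0.051] yaw 0.277
```

View pics/w4.png

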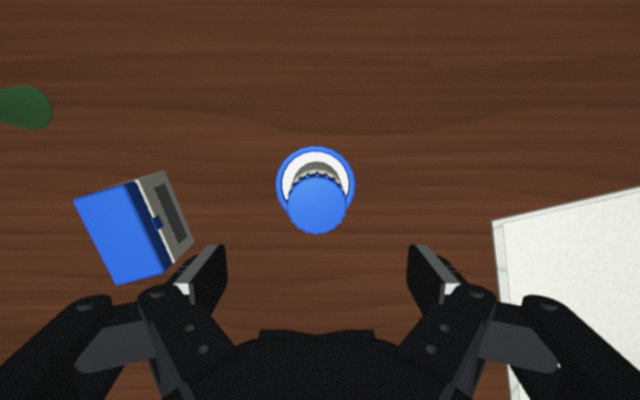

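The blue jar is seated, with its cap at (316,205) inside the rim. Next is the blue box.

Emit:
carry_out(
  jaw=[1, 1, 1, 1, 1, 1, 1, 1, 1, 1, 1],
  travel=[
    [-0.4, -2.1, 0],
    [-0.4, -2.1, 0],
    [-0.4, -2.1, 0],
    [-0.4, -2.1, 0],
    [-0.4, -2.1, 0],
    [-0.4, -2.1, 0],
    [-0.4, -2.1, 0],
    [-0.2, -2.1, 0],
    [0, 0, 0],
    [0, 0, 0],
    [0, 0, 0],
  ],
  rotation=[
    [0, 0, 0],
    [0, 0, 0],
    [0, 0, 0],
    [0, 0, 0],
    [0, 0, 0],
    [0, 0, 0],
    [0, 0, 0],
    [0, 0, 0],
    [0, 0, -0.14],
    [0, 0, -0.14],
    [0, 0, 0],
  ],
)

```text
time: 20.75
position: [0.6454, 0.1178, 0.2356]
orientation: [3.141, -0.002, -2.861]
contact_force: [0.1, -1.1, -0.7]
opening: 1.0
finger_force: 0.0
```

```bash
python3 w.py blue 0.07
```

```text
tcp [0.6454 0.1178 0.2356] [ 3.141e+00 -2.000e-03 -2.861e+00] q7 1.21 t 20.8
blue [285 153  61 100] z80 0.070 ctr [0.6472 0.1182] size [0.083 0.047] yaw 0.278
blue [489 196  72  61] z80 0.083 ctr [0.6167 0.2908] size [0.061 0.05 ] yaw 1.389
```

Emit:
carry_out(
  jaw=[1, 1, 1, 1, 1, 1, 1, 1, 1, 1, -1, -1, -1, -1, -1, -1, -1, -1, -1],
  travel=[
    [-0.15, 0, 0],
    [0, 0, 1.8],
    [0, 0, 1.8],
    [0, 0, 1.8],
    [0, 0, 1.8],
    [0, 0, 1.8],
    [0, 0, 1.8],
    [0, 0, 1.8],
    [0, 0, 1.7],
    [0, 0, 0],
    [0, 0, 0],
    [0, 0, 0],
    [0, 0, 0],
    [0, 0, 0],
    [0, 0, 0],
    [0, 0, 0],
    [0, 0, 0],
    [0, 0, 0],
    [0, 0, 0],
  ],
  rotation=[
    [0, 0, 0],
    [0, 0, 0],
    [0, 0, 0],
    [0, 0, 0],
    [0, 0, 0],
    [0, 0, 0],
    [0, 0, 0],
    [0, 0, 0],
    [0, 0, 0],
    [0, 0, 0],
    [0, 0, 0],
    [0, 0, 0],
    [0, 0, 0],
    [0, 0, 0],
    [0, 0, 0],
    [0, 0, 0],
    [0, 0, 0],
    [0, 0, 0],
    [0, 0, 0],
  ],
)

```text
time: 22.7
position: [0.6482, 0.1188, 0.0951]
orientation: [-3.142, 0.002, -2.862]
contact_force: [0.5, -0.4, 6.3]
opening: 0.553
finger_force: 42.6
```

Emit:
carry_out(
  jaw=[-1, -1, -1, -1, -1, -1, -1, -1, -1, -1, -1, -1, -1, -1, -1, -1],
  travel=[
    [0, 0, -1],
    [0, 0, -2],
    [0, 0, -2],
    [0, 0, -2],
    [0, 0, -2],
    [0, 0, -2],
    [0, 0, -1.5],
    [0, 0, -1],
    [0, 0, 0],
    [0, 0, 0],
    [0, 0, 0],
    [0, 0, 0],
    [0, 0, 0],
    [0, 0, 0],
    [0, 0, 0],
    [0, 0, 0],
  ],
  rotation=[
    [0, 0, 0],
    [0, 0, 0],
    [0, 0, 0],
    [0, 0, 0],
    [0, 0, 0],
    [0, 0, 0],
    [0, 0, 0],
    [0, 0, 0],
    [0, 0, 0.135],
    [0, 0, 0.135],
    [0, 0, 0.135],
    [0, 0, 0.135],
    [0, 0, 0.135],
    [0, 0, 0.135],
    [0, 0, 0.133],
    [0, 0, 0],
  ],
)

```text
time: 24.3
position: [0.6469, 0.1189, 0.2285]
orientation: [-3.14, -0.001, 2.479]
contact_force: [-0.5, -0.3, -1.9]
opening: 0.556
finger_force: 41.9
```

Emit:
carry_out(
  jaw=[-1, -1, -1, -1, -1, -1, -1, -1, -1, -1, -1, -1, -1, -1],
  travel=[
    [0.15, -1.3, 0],
    [0.3, -2.6, 0],
    [0.3, -2.6, 0],
    [0.3, -2.6, 0],
    [0.3, -2.6, 0],
    [0.3, -2.6, 0],
    [0.3, -2.6, 0],
    [0.3, -2.6, 0],
    [0.3, -2.6, 0],
    [0.3, -2.6, 0],
    [0.3, -2.6, 0],
    [0.4, -2.6, 0],
    [0, 0, 0],
    [0, 0, 0],
  ],
  rotation=[
    [0, 0, 0],
    [0, 0, 0],
    [0, 0, 0],
    [0, 0, 0],
    [0, 0, 0],
    [0, 0, 0],
    [0, 0, 0],
    [0, 0, 0],
    [0, 0, 0],
    [0, 0, 0],
    [0, 0, 0],
    [0, 0, 0],
    [0, 0, 0],
    [0, 0, 0],
  ],
)

```text
time: 25.7
position: [0.4355, -0.0954, 0.229]
orientation: [3.141, 0.0, 2.48]
contact_force: [0.8, 0.1, -1.3]
opening: 0.56
finger_force: 42.0
```

```bash
python3 w.py blue 0.009 pics/w5.png
```

```text
tcp [ 0.4355 -0.0954  0.229 ] [3.141 0.    2.48 ] q7 0.66 t 25.7
blue [275 129  86  36] z80 0.009 ctr [ 0.4045 -0.069 ] size [0.081 0.033] yaw 0.910
blue [246 185 142 151] z80 0.204 ctr [ 0.5021 -0.1466] size [0.145 0.175] yaw 2.481
```

View pics/w5.png

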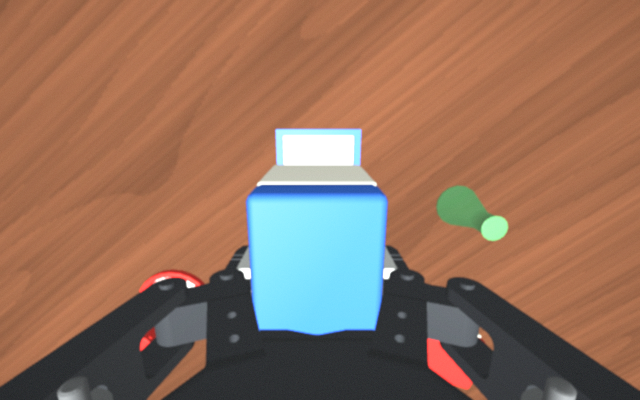

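The box is aligned with the tray, whose visible end is at (275–361,129) and whose yaw is 2.481. Lowering.

Emit:
carry_out(
  jaw=[-1, -1, -1, -1, -1, -1, -1, -1, -1, -1, -1, -1, -1],
  travel=[
    [-0.1, 0.15, 0],
    [0, 0, 1.6],
    [0, 0, 1.6],
    [0, 0, 1.6],
    [0, 0, 1.6],
    [0, 0, 1.6],
    [0, 0, 1.6],
    [0, 0, 1.4],
    [0, 0, 1],
    [0, 0, 0.6],
    [0, 0, 0.2],
    [0, 0, 0],
    [0, 0, 0],
  ],
  rotation=[
    [0, 0, 0],
    [0, 0, 0],
    [0, 0, 0],
    [0, 0, 0],
    [0, 0, 0],
    [0, 0, 0],
    [0, 0, 0],
    [0, 0, 0],
    [0, 0, 0],
    [0, 0, 0],
    [0, 0, 0],
    [0, 0, 0],
    [0, 0, 0],
  ],
)

```text
time: 27.05
position: [0.4375, -0.0944, 0.1011]
orientation: [3.141, 0.0, 2.479]
contact_force: [0.5, 1.0, -1.7]
opening: 0.562
finger_force: 42.2
```

Emit:
carry_out(
  jaw=[-1, -1, -1, -1],
  travel=[
    [0, 0, 0.2],
    [0, 0, 0.15],
    [0, 0, 0],
    [0, 0, 0],
  ],
  rotation=[
    [0, 0, 0],
    [0, 0, 0],
    [0, 0, 0],
    [0, 0, 0],
  ],
)

```text
time: 27.45
position: [0.4375, -0.0946, 0.098]
orientation: [3.141, 0.001, 2.479]
contact_force: [-0.7, 1.4, 6.0]
opening: 0.557
finger_force: 42.7
```

Contact is made, so I'll release and lift.

Emit:
carry_out(
  jaw=[1, 1, 1, 1, 1, 1, 1, 1, 1, 1, 1, 1, 1, 1, 1],
  travel=[
    [0, 0, 0],
    [0, 0, 0],
    [0, 0, 0],
    [0, 0, 0],
    [0, 0, 0],
    [0, 0, 0],
    [0, 0, 0],
    [0, 0, -1],
    [0, 0, -2],
    [0, 0, -2],
    [0, 0, -3],
    [0, 0, -3],
    [0, 0, -3],
    [0, 0, 0],
    [0, 0, 0],
  ],
  rotation=[
    [0, 0, 0],
    [0, 0, 0],
    [0, 0, 0],
    [0, 0, 0],
    [0, 0, 0],
    [0, 0, 0],
    [0, 0, 0],
    [0, 0, 0],
    [0, 0, 0],
    [0, 0, 0],
    [0, 0, 0],
    [0, 0, 0],
    [0, 0, 0],
    [0, 0, 0],
    [0, 0, 0],
  ],
)

```text
time: 28.95
position: [0.4371, -0.095, 0.2376]
orientation: [3.141, 0.001, 2.478]
contact_force: [0.0, 1.1, -0.2]
opening: 1.001
finger_force: 0.0
```

```bash
python3 w.py blue 0.073; python3 -c "
from plant import *
print(get_state()['joint_positions'].round(2))"
```

```text
tcp [ 0.4371 -0.095   0.2376] [3.141e+00 1.000e-03 2.478e+00] q7 0.35 t 28.9
blue [277 127  82 123] z80 0.073 ctr [ 0.4361 -0.0933] size [0.047 0.082] yaw 2.478
[ 0.46  0.63 -0.54  2.14  0.64  0.53  0.35]
```

The blue box is seated. Next I move above the red box.

Emit:
carry_out(
  jaw=[1, 1, 1, 1, 1, 1, 1, 1, 1, 1, 1, 1, 1, 1, 1, 1, 1, 1],
  travel=[
    [-2.07, 1.61, 0],
    [-2.07, 1.61, 0],
    [-2.07, 1.61, 0],
    [-2.07, 1.61, 0],
    [-2.07, 1.61, 0],
    [-2.07, 1.61, 0],
    [-2.07, 1.61, 0],
    [0, 0, 0],
    [0, 0, 0],
    [0, 0, 0],
    [0, 0, 0],
    [0, 0, 0],
    [0, 0, 0],
    [0, 0, 0],
    [0, 0, 0],
    [0, 0, 0],
    [0, 0, 0],
    [0, 0, 0],
  ],
  rotation=[
    [0, 0, 0],
    [0, 0, 0],
    [0, 0, 0],
    [0, 0, 0],
    [0, 0, 0],
    [0, 0, 0],
    [0, 0, 0],
    [0, 0, -0.134],
    [0, 0, -0.134],
    [0, 0, -0.134],
    [0, 0, -0.134],
    [0, 0, -0.134],
    [0, 0, -0.134],
    [0, 0, -0.134],
    [0, 0, -0.134],
    [0, 0, -0.134],
    [0, 0, 0],
    [0, 0, 0],
  ],
)

```text
time: 30.8
position: [0.6202, -0.0948, 0.2358]
orientation: [3.14, -0.002, -2.601]
contact_force: [-0.4, -0.5, -0.2]
opening: 1.002
finger_force: 0.0
```

```bash
python3 w.py red 0.07; python3 -c "
from plant import *
print(get_state()['joint_positions'].round(2))"
```

```text
tcp [ 0.6202 -0.0948  0.2358] [ 3.140e+00 -2.000e-03 -2.601e+00] q7 1.51 t 30.8
red [283 152  62 100] z80 0.070 ctr [ 0.6212 -0.0955] size [0.083 0.047] yaw 0.540
[ 0.53  0.91 -0.88  1.6   0.79  1.03  1.51]
```

Emit:
carry_out(
  jaw=[1, 1, 1, 1, 1, 1, 1, 1, 1, 1, -1, -1, -1, -1, -1, -1, -1, -1, -1],
  travel=[
    [-0.05, -0.1, 0],
    [0, 0, 1.8],
    [0, 0, 1.8],
    [0, 0, 1.8],
    [0, 0, 1.8],
    [0, 0, 1.8],
    [0, 0, 1.8],
    [0, 0, 1.8],
    [0, 0, 1.7],
    [0, 0, 0],
    [0, 0, 0],
    [0, 0, 0],
    [0, 0, 0],
    [0, 0, 0],
    [0, 0, 0],
    [0, 0, 0],
    [0, 0, 0],
    [0, 0, 0],
    [0, 0, 0],
  ],
  rotation=[
    [0, 0, 0],
    [0, 0, 0],
    [0, 0, 0],
    [0, 0, 0],
    [0, 0, 0],
    [0, 0, 0],
    [0, 0, 0],
    [0, 0, 0],
    [0, 0, 0],
    [0, 0, 0],
    [0, 0, 0],
    [0, 0, 0],
    [0, 0, 0],
    [0, 0, 0],
    [0, 0, 0],
    [0, 0, 0],
    [0, 0, 0],
    [0, 0, 0],
    [0, 0, 0],
  ],
)

```text
time: 32.75
position: [0.6224, -0.0954, 0.0955]
orientation: [-3.141, 0.002, -2.599]
contact_force: [-0.0, -1.1, 5.2]
opening: 0.561
finger_force: 42.4
```

Emit:
carry_out(
  jaw=[-1, -1, -1, -1, -1, -1, -1, -1, -1, -1, -1, -1, -1, -1, -1, -1, -1, -1],
  travel=[
    [0, 0, -1],
    [0, 0, -2],
    [0, 0, -2],
    [0, 0, -2],
    [0, 0, -2],
    [0, 0, -2],
    [0, 0, -1.5],
    [0, 0, -1],
    [0, 0, 0],
    [0, 0, 0],
    [0, 0, 0],
    [0, 0, 0],
    [0, 0, 0],
    [0, 0, 0],
    [0, 0, 0],
    [0, 0, 0],
    [0, 0, 0],
    [0, 0, 0],
  ],
  rotation=[
    [0, 0, 0],
    [0, 0, 0],
    [0, 0, 0],
    [0, 0, 0],
    [0, 0, 0],
    [0, 0, 0],
    [0, 0, 0],
    [0, 0, 0],
    [0, 0, 0.128],
    [0, 0, 0.128],
    [0, 0, 0.128],
    [0, 0, 0.128],
    [0, 0, 0.128],
    [0, 0, 0.128],
    [0, 0, 0.128],
    [0, 0, 0.128],
    [0, 0, 0.125],
    [0, 0, 0],
  ],
)

```text
time: 34.55
position: [0.6215, -0.0953, 0.2296]
orientation: [-3.141, -0.0, 2.536]
contact_force: [0.1, -0.3, -0.7]
opening: 0.553
finger_force: 41.6
```

Emit:
carry_out(
  jaw=[-1, -1, -1, -1, -1, -1, -1, -1, -1, -1, -1],
  travel=[
    [-0.8, -1.1, 0],
    [-1.56, -2.15, 0],
    [-1.56, -2.15, 0],
    [-1.56, -2.15, 0],
    [-1.56, -2.15, 0],
    [-1.56, -2.15, 0],
    [-1.56, -2.15, 0],
    [-1.56, -2.15, 0],
    [-0.8, -1.1, 0],
    [0, 0, 0],
    [0, 0, 0],
  ],
  rotation=[
    [0, 0, 0],
    [0, 0, 0],
    [0, 0, 0],
    [0, 0, 0],
    [0, 0, 0],
    [0, 0, 0],
    [0, 0, 0],
    [0, 0, 0],
    [0, 0, 0],
    [0, 0, 0],
    [0, 0, 0],
  ],
)

```text
time: 35.65
position: [0.6263, -0.3074, 0.2292]
orientation: [3.14, -0.001, 2.537]
contact_force: [0.6, 1.1, -2.0]
opening: 0.562
finger_force: 41.6
```

```bash
python3 w.py red 0.009
```

```text
tcp [ 0.6263 -0.3074  0.2292] [ 3.140e+00 -1.000e-03  2.537e+00] q7 0.91 t 35.6
red [127   0  72  25] z80 0.083 ctr [ 0.4247 -0.3264] size [0.06  0.018] yaw 0.968
red [156   0  95  68] z80 0.009 ctr [ 0.4632 -0.3082] size [0.083 0.044] yaw 1.217
red [  0 143 142 184] z80 0.052 ctr [ 0.5012 -0.5791] size [0.149 0.176] yaw 1.685
red [246 185 142 151] z80 0.204 ctr [ 0.6955 -0.3543] size [0.142 0.175] yaw 2.537
```

```bash
python3 w.py red 0.009 pics/w6.png
python3 - <<'E'
import cv2
p=cv2.imread('pics/w6.png');h=cv2.cvtColor(p,cv2.COLOR_BGR2HSV);print(h[124:150:2,318].tolist())
E
```

```text
tcp [ 0.6266 -0.3064  0.2294] [ 3.140e+00 -1.000e-03  2.539e+00] q7 0.91 t 35.7
red [126   0  72  25] z80 0.083 ctr [ 0.4245 -0.3264] size [0.06  0.018] yaw 0.969
red [155   0  95  68] z80 0.009 ctr [ 0.4631 -0.3081] size [0.083 0.045] yaw 1.221
red [  0 143 141 184] z80 0.052 ctr [ 0.5015 -0.5792] size [0.148 0.176] yaw 1.681
red [246 185 142 151] z80 0.204 ctr [ 0.6961 -0.3533] size [0.142 0.175] yaw 2.539
[[11, 137, 188], [11, 138, 183], [9, 140, 198], [3, 144, 255], [4, 117, 255], [3, 114, 255], [0, 0, 255], [0, 0, 255], [0, 0, 255], [0, 0, 255], [0, 0, 255], [0, 0, 255], [0, 0, 255]]
```

View pics/w6.png

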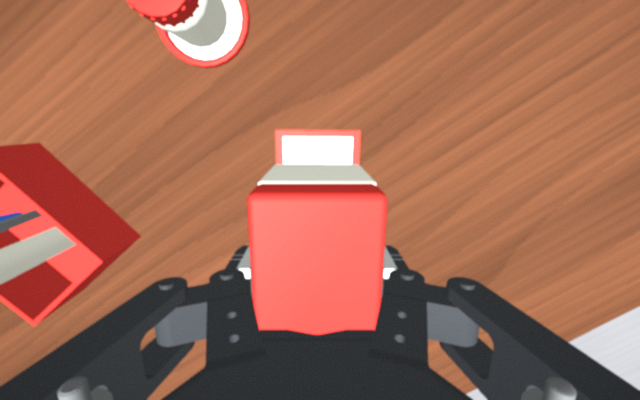

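The tray end is again at (275–361,129), the same geometry as the blue tray, so it gets the same small correction and descent.

Emit:
carry_out(
  jaw=[-1, -1, -1, -1, -1, -1, -1, -1, -1, -1, -1, -1, -1],
  travel=[
    [-0.1, 0.1, 0],
    [0, 0, 1.6],
    [0, 0, 1.6],
    [0, 0, 1.6],
    [0, 0, 1.6],
    [0, 0, 1.6],
    [0, 0, 1.6],
    [0, 0, 1.4],
    [0, 0, 1],
    [0, 0, 0.6],
    [0, 0, 0.2],
    [0, 0, 0],
    [0, 0, 0],
  ],
  rotation=[
    [0, 0, 0],
    [0, 0, 0],
    [0, 0, 0],
    [0, 0, 0],
    [0, 0, 0],
    [0, 0, 0],
    [0, 0, 0],
    [0, 0, 0],
    [0, 0, 0],
    [0, 0, 0],
    [0, 0, 0],
    [0, 0, 0],
    [0, 0, 0],
  ],
)

```text
time: 37.05
position: [0.6282, -0.3084, 0.1021]
orientation: [3.141, 0.001, 2.536]
contact_force: [0.0, -0.3, -1.9]
opening: 0.556
finger_force: 41.7
```

Emit:
carry_out(
  jaw=[-1, -1, -1, -1],
  travel=[
    [0, 0, 0.2],
    [0, 0, 0.1],
    [0, 0, 0],
    [0, 0, 0],
  ],
  rotation=[
    [0, 0, 0],
    [0, 0, 0],
    [0, 0, 0],
    [0, 0, 0],
  ],
)

```text
time: 37.45
position: [0.6279, -0.3084, 0.0986]
orientation: [3.141, 0.0, 2.536]
contact_force: [0.1, 0.3, 0.0]
opening: 0.554
finger_force: 41.8
```

Emit:
carry_out(
  jaw=[-1, 1, 1, 1, 1, 1, 1, 1, 1, 1, 1, 1, 1, 1, 1, 1],
  travel=[
    [0, 0, 0.05],
    [0, 0, 0],
    [0, 0, 0],
    [0, 0, 0],
    [0, 0, 0],
    [0, 0, 0],
    [0, 0, 0],
    [0, 0, 0],
    [0, 0, -1],
    [0, 0, -2],
    [0, 0, -2],
    [0, 0, -3],
    [0, 0, -3],
    [0, 0, -3],
    [0, 0, 0],
    [0, 0, 0],
  ],
  rotation=[
    [0, 0, 0],
    [0, 0, 0],
    [0, 0, 0],
    [0, 0, 0],
    [0, 0, 0],
    [0, 0, 0],
    [0, 0, 0],
    [0, 0, 0],
    [0, 0, 0],
    [0, 0, 0],
    [0, 0, 0],
    [0, 0, 0],
    [0, 0, 0],
    [0, 0, 0],
    [0, 0, 0],
    [0, 0, 0],
  ],
)

```text
time: 39.05
position: [0.6284, -0.3084, 0.2406]
orientation: [3.141, 0.004, 2.536]
contact_force: [-0.4, -0.0, -1.2]
opening: 0.999
finger_force: 0.0
```

```bash
python3 w.py red 0.073; python3 m.py; python3 -c "
from plant import *
import cv2
cv2.imwrite('pics/s9.png',grab_frame('scene')[0][:,:,::-1])"
```

```text
tcp [ 0.6284 -0.3084  0.2406] [3.141 0.004 2.536] q7 0.92 t 39.0
red [135   0  68  25] z80 0.083 ctr [ 0.4569 -0.3137] size [0.046 0.015] yaw 0.966
red [277 125  84 123] z80 0.073 ctr [ 0.6329 -0.3127] size [0.047 0.067] yaw 2.559
red (np.int32(435), np.int32(157), np.int32(41), np.int32(45)) zt 0.076 ctr [ 0.6272 -0.3021] mean [ 0.6244 -0.3081] size [0.07  0.084] longaxis yaw 2.634
red (np.int32(444), np.int32(225), np.int32(30), np.int32(28)) zt 0.085 ctr [ 0.4409 -0.3081] mean [ 0.441 -0.308] size [0.044 0.047] longaxis yaw 1.919
blue (np.int32(251), np.int32(175), np.int32(27), np.int32(27)) zt 0.085 ctr [0.6156 0.2879] mean [0.6161 0.2877] size [0.045 0.045] longaxis yaw 3.125
blue (np.int32(368), np.int32(220), np.int32(44), np.int32(46)) zt 0.076 ctr [ 0.4354 -0.0951] mean [ 0.4352 -0.0948] size [0.047 0.084] longaxis yaw 2.481
green (np.int32(349), np.int32(204), np.int32(13), np.int32(13)) zt 0.070 ctr [0.5376 0.0062] mean [0.5377 0.0062] size [0.019 0.019] longaxis yaw 0.427
green (np.int32(193), np.int32(249), np.int32(12), np.int32(22)) zt 0.059 ctr [0.3979 0.4698] mean [0.3981 0.4667] size [0.02  0.062] longaxis yaw 2.951
```

View pics/s9.png

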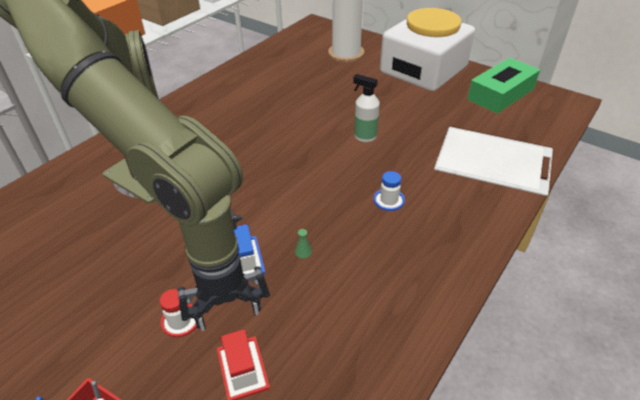

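All four items stand in their matching holders: red jar (175,312), red box (242,362), blue box (247,252) and blue jar (390,190). The flask and spray bottle have not moved.

```bash
python3 -c "
from plant import *
print(sign_off())"
```

```text
the job is handed in; nothing more can be done
None
```

Both jars and both sample boxes stand in their colour-matched holders, the flask and spray bottle were left in place, and the job was handed in at about 39 s; the hand-in gave no verdict, so the final judging is not known to me.

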